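Unhook the glaze pail past the sprung keeper and stand it on the scale

TASK

A lidded pail hangs by its yoke from the safety hook of the pail stand and has to be weighed. Hold it by the yoke, press its cross-bar back against the hook's sprung keeper until the keeper is fully open, and keep it open with the bar while you lift the bar out past the nose and draw the yoke forward off the hook; do not force it (never more than 25 N on the hook while pressing and lifting) and do not touch stand, hook or keeper with the robot. Then stand the pail gently upright in the middle of the scale's platform, let go, and leave the pots and the jar where they are.

Things in the scene. Friction and masses are not known exactly. Their poses are not given: they have to be found in the camera images.
- stand: Pail stand fixed to the bench: grey foot plate 200 x 130 x 10, square post, and on an arm towards the robot a dark twin-plate hook 20 mm wide. Origin on the bench straight below the hook's seat; x points from the hook's nose to its back and on to the post (away from the robot), z up. Post's front face at x = 97 mm, its top at z = 280; nothing stands over the hook.
- hook_seat (a point): Seat of the hook: centre of the cross-bar when it rests in the bowl, 245 mm above the bench. Axes as the stand's. The bowl's floor is 5 mm below it, the front horn's inner face at x = -7 mm. Resting, the bar has 8 mm free above it up to the nose. The hook's front is at x = -18 mm, its underside 19 mm below the seat.
- nose (a point): Lower back edge of the hook's square nose, which overhangs the bowl from the front: 8 mm behind (x) and 13 mm above the seat; the nose's top is 24 mm above the seat. The solid back of the throat lies 12 mm behind this edge (x = +20 from the seat, up to 36 mm above it), so the 10 mm bar, pressed right back, passes with 2 mm to spare.
- keeper (a joint): Sprung steel keeper: a tongue 7 mm wide, 31 mm long between the hook's plates, pivoted 22 mm behind and 13 mm below the seat. 0 = shut, leaning forward over the bar; grows (rad) as pressed back; about 0.72 = fully open, upright in its slot, the bar then bearing on the solid back. Pressing takes about 4 N at first, 12 to 15 N to open fully, less higher up. Springs shut by itself.
- pail_bar (a point): Centre of the pail's round cross-bar, 10 mm thick, along the point's y; z up the pail. The bar joins two upright flat straps of a stiff yoke, 14 mm wide (x), 59 mm over their outer faces, 49 mm inside, upright from 6 mm above to 36 mm below the bar's centre, then splaying to the rim. Grip the straps on their outer faces, one finger each side of the hook.
- pail: The lidded plain metal pail, 113 mm across the lid, 0.45 to 0.8 kg. Origin at the centre of its flat bottom (98 mm across), 190 mm below the cross-bar's centre, z up. Hung up, its bottom is 55 mm above the bench. The lid's top is 85 mm below the bar's centre, so once out, the yoke must be drawn forward off the hook before the pail can rise further.
- scale: Bench scale, fixed: a square platform 190 x 190 with a low console on the side of its -x. Origin on the bench under the platform's centre, z up.
- scale_top (a point): Centre of the scale's platform, on its flat top, 56 mm above the bench.
- pot_a: Bystander: unfired clay pot 86 mm across and 85 mm high. Origin at the centre of its foot.
- pot_b: Bystander: the same kind of pot. Origin at the centre of its foot.
- jar: Bystander: capped glass jar 64 mm across and 85 mm high. Origin at the centre of its bottom.
Not all that is in view belongs to the job. What is shaped like the pail but orange or pink is not meant.

How it is judged:
On the way, in this order (a step that is already met when the one before it is completed fails the run):
1. the keeper is pressed open by the pail's cross-bar, which is still below the nose (value of joint keeper above 0.6 rad and z of pail_bar in the frame of hook_seat below 0.01 m and contact force between the fingers and pail above 2 N), for 0.1 s.
2. the bar is out of the hook, above the nose, and the keeper has sprung shut (z of pail_bar in the frame of hook_seat above 0.032 m and value of joint keeper below 0.1 rad and contact force between pail and stand below 0.2 N and contact force between the fingers and pail above 2 N), for 0.1 s.
At the end, for the whole second after the job is handed in: The pail stands still and upright (within 0.05 rad) on the scale's platform, its axis within 30 mm of the platform's centre, released, and the keeper is shut again (horizontal distance between pail_bar and scale_top below 0.03 m and z of pail_bar in the frame of scale_top between 0.186 and 0.194 m and angle between pail_bar's own z axis and vertical below 0.05 rad and linear speed of pail below 0.02 m/s and value of joint keeper below 0.1 rad and contact force between the fingers and pail below 0.1 N); the robot touches nothing.
It fails at once if the hook is forced: more than 25 N between pail and stand while the bar presses the keeper or is lifted (contact force between pail and stand above 25 N and (value of joint keeper above 0.1 rad or z of pail_bar in the frame of hook_seat above 0.003 m)).
It fails at once if the robot touches the stand, hook or keeper (contact force between any of the fingers, the arm and stand above 1 N).
It fails at once if the pail is set down hard: more than 30 N on the scale (contact force between pail and scale above 30 N).
It fails at once if a bystander is moved by more than 15 mm (distance of any of pot_a, pot_b, jar from where it was at the start of the episode above 0.015 m).
It also fails if it takes over 72 s, if anything falls off the work surface, if the arm or the gripper's body presses on something with over 40 N, if the wrist force passes 120 N, or if a joint passes its speed limit or range.

ROBOT

A 6-joint arm with a two-finger parallel gripper is mounted at the origin on the work surface. World frame = base frame: x ahead of the robot, y to its left, z up, the work surface at z = 0. Lengths are in m, angles in rad, forces in N, time in s.
With the tool pointing down it reaches from about 0.275 to 0.975 m from the base axis. Payload 8.4 kg.
Tool frame: the origin (TCP) lies at the very end of the fingers, on their centre line; the grasp point (between the pads) lies 19 mm behind it (grip_depth is the distance from the TCP to the grasp point, in m); z points along the fingers, y is the line along which they close (so a half turn about z gives the same grasp; the last joint's range is limited). The gripper opens to 92 mm and grips with 3 to 60 N. Pads are 20 mm wide; open, the fingers measure 128 mm over their backs; the gripper's body (75 mm by 189 mm) begins 69 mm behind the grasp point.
Start: joints at [-1.31, 0.353, 1.633, -0, 1.155, -0.002], TCP at [0.162, -0.604, 0.215] pointing down, gripper open.
Joint ranges: [-2.63, 2.63], [-0.92, 2.1], [0.06, 2.66], [-1.3, 4.44], [0, 2.69], [-3.02, 3.02]. Speed limits (rad/s): [2.22, 2.22, 2.79, 3.14, 3.14, 3.14].

INTERFACE

Orientations are given as a unit quaternion [w, x, y, z].
In Python, from bench import * gives the robot as it stands. The module is installed in compiled form; this text tells all that it offers.
- The arm moves only by the shell command python3 -m pendant 'ROWS' [FORCE]. ROWS is JSON, a list of rows, each a list of 5 numbers: the gripper's target within -1 to 1 (fully open at 1, half-way at 0, shut at -1), then the shift along the tool's x, y, z in units of 300 mm (1.0 is 300 mm), then the turn about the tool's z in units of pi rad (1.0 is pi rad). In form: [[grip, x, y, z, yaw], ...]. A call has 1 to 8 rows; each row is the pose to reach, as a shift and turn from the pose commanded when the call began, along the tool's axes at that moment, turning the shorter way round; what a row does not reach only later rows make up. A row lasts 1/10 s, in which the tool goes at most 50 mm and 8.59 degrees, less where a joint would pass 70% of its speed; a pose out of reach is approached as far as the arm can. A call with a number of a shift or a turn outside -1 to 1 is refused whole. A call with a gripper value outside its range is refused whole. The fingers move at their own pace and stop on an object; FORCE is the grip in N (left out, the last holds). Time passes only in rows, so rows that repeat a pose let the fingers close. It gives the time, the measured TCP pose, the force, the opening and the grip force at its end, in the units of the state.
- read_state(): the state, without advancing time (a new reading comes with each control period).
- camera(name): name is "scene" or "top" or "wrist"; returns the picture (400x640x3 uint8, red, green, blue); there is no depth.
- get_calibration(name): a dict with "fx", "fy", "cx", "cy" (pixels), "dist_coeffs" ([k1, k2, p1, p2, k3] as OpenCV has them; the pictures are not rectified), "position" and "rotation" of the camera in the world. Camera axes: x right, y up, looking along -z (the intrinsics and any distortion apply to the point x, -y, -z); pixel columns grow to the right and rows downward; lengths in m; the calibration is good to about 2 mm. A picture is of the moment at which its call begins: read the wrist's pose just before it. get_calibration takes no time and is no camera call; for the wrist camera it gives the pose at the moment of the call.
- finish_job(): hands the job in; it is judged then, once.
The state is a dict: "time": time; "q": joint angles; "joint_velocities": joint speeds; "joint_efforts": joint torques, N m; "tcp_pos": TCP position; "orientation": TCP orientation; "force": force on the tool from outside, world axes, zero at the start; "torque": the same for the moment, N m; "grip_width": finger opening in m; "grip_force": force on a finger pad.
Only numpy, scipy, OpenCV 4.12 (cv2) and the standard library are available. Lean on these libraries where they do the work, as an engineer would, in place of code of your own. Each camera call takes 0.05 s, during which the arm holds its last target. There are 200 camera calls.

## Working session

There is one attempt and no reset: what is moved stays moved. The work goes in short steps, Python scripts to look and compute and a shell command to move; the robot and the scene stay as the last step left them, time stands still between calls to the robot, and variables do not carry over. Pictures are saved under pics/ and viewed, at most 10 in all, crops included, and the job is handed in when it is done.

```bash
mkdir -p pics
python3 - <<'E'
from bench import *
import cv2,numpy as np
s=read_state();print({k:np.round(v,3).tolist() for k,v in s.items()})
for n in("scene","top"):
    im=camera(n);cv2.imwrite(f"pics/{n}0.png",im[:,:,::-1])
    c=get_calibration(n);print(n,{k:np.round(v,4).tolist() for k,v in c.items()})
E
```

```text
{'time': 0.0, 'q': [-1.31, 0.354, 1.634, 0.0, 1.155, -0.002], 'joint_velocities': [0.001, 0.0, 0.001, -0.001, -0.0, 0.001], 'joint_efforts': [0.003, -59.384, -33.421, 0.07, 0.023, -0.0], 'tcp_pos': [0.162, -0.603, 0.214], 'orientation': [-0.001, 0.991, 0.131, -0.0], 'force': [-0.319, 0.235, -0.471], 'torque': [0.051, 0.013, -0.014], 'grip_force': 0.0, 'grip_width': 0.092}
scene {'fx': 472.0267, 'fy': 472.0267, 'cx': 321.6183, 'cy': 200.5949, 'dist_coeffs': [-0.114, 0.0, 0.0, 0.0, 0.0], 'position': [1.2121, -1.2187, 1.1636], 'rotation': [0.8568, 0.4451, 0.1164, 0.2328]}
top {'fx': 462.28, 'fy': 462.28, 'cx': 323.2302, 'cy': 201.946, 'dist_coeffs': [0.029, 0.0, 0.0, 0.0, 0.0], 'position': [0.2321, -0.0172, 1.6965], 'rotation': [-0.6952, -0.0675, 0.0569, 0.7134]}
```

View pics/scene0.png

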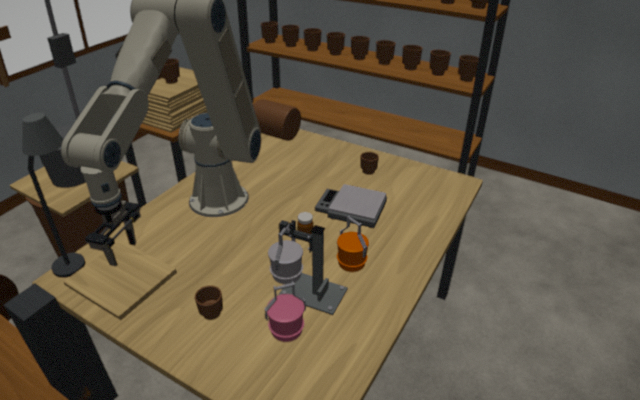

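View pics/top0.png

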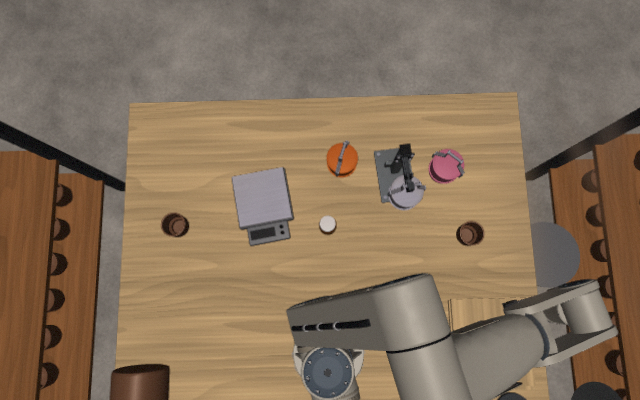

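The scene view shows the grey pail on the hook at about (286,255), with the stand's post at (318,262) and the scale at (357,205). The top view shows the pail at (407,192), the foot plate at (397,175), the platform at (263,198), the jar at (328,225) and the pots at (176,225) and (470,234).

```bash
cat > h.py <<'E'
from bench import *
import cv2,numpy as np
from scipy.spatial.transform import Rotation as R
def rot(q): return R.from_quat([q[1],q[2],q[3],q[0]]).as_matrix()
def K(c): return np.array([[c['fx'],0,c['cx']],[0,c['fy'],c['cy']],[0,0,1]])
def ray(c,px):
    p=cv2.undistortPoints(np.array(px,float).reshape(-1,1,2),K(c),np.array(c['dist_coeffs'])).reshape(-1,2)
    d=np.c_[p[:,0],-p[:,1],-np.ones(len(p))]@rot(c['rotation']).T
    return np.array(c['position']),d
def onz(c,px,z):
    o,d=ray(c,px); return o+d*((z-o[2])/d[:,2])[:,None]
def proj(c,P):
    q=(np.atleast_2d(P)-np.array(c['position']))@rot(c['rotation'])
    q=np.c_[q[:,0],-q[:,1],-q[:,2]]
    return cv2.projectPoints(q.reshape(-1,1,3),np.zeros(3),np.zeros(3),K(c),np.array(c['dist_coeffs']))[0].reshape(-1,2)
E
python3 - <<'E'
from h import *
t=cv2.imread('pics/top0.png');s=cv2.imread('pics/scene0.png')
a=cv2.resize(t[135:255,220:340],(400,400),interpolation=2)
b=cv2.resize(t[135:215,365:445],(400,400),interpolation=2)
d=cv2.resize(s[210:320,255:365],(400,400)[:2],interpolation=2)[:200*1]
top=np.hstack([a,b])
cv2.imwrite('pics/c1.png',top)
c=get_calibration('top')
print('scale',onz(c,[[263,198]],.056),'platemid',onz(c,[[397,175]],.01),'pots',onz(c,[[176,225],[470,234]],.085),'jar',onz(c,[[328,225]],.085))
hsv=cv2.cvtColor(t,cv2.COLOR_BGR2HSV)
for n,box,z,lo,hi in(("platform",(225,160,300,245),.056,90,255),("plate",(365,135,445,215),.01,50,135)):
    x0,y0,x1,y1=box
    h=hsv[y0:y1,x0:x1]
    m=((h[:,:,1]<60)&(h[:,:,2]>lo)&(h[:,:,2]<hi)).astype('uint8')
    cs=max(cv2.findContours(m,0,1)[0],key=cv2.contourArea)+[[x0,y0]]
    r=cv2.minAreaRect(cs.astype(np.float32));bp=cv2.boxPoints(r)
    P=onz(c,bp,z);print(n,r,bp.round(1).tolist(),P.round(4).tolist(),P.mean(0))
E
```

```text
scale [[0.54469465 0.22137483 0.056     ]] platemid [[ 0.6270241 -0.2731142  0.01     ]] pots [[ 0.45085816  0.52353966  0.085     ]
 [ 0.39231736 -0.50266108  0.085     ]] jar [[ 0.43649732 -0.01118014  0.085     ]]
platform ((260.75469970703125, 196.85848999023438), (51.969364166259766, 53.62796401977539), 79.3803482055664) [[229.60000610351562, 176.3000030517578], [282.29998779296875, 166.39999389648438], [291.8999938964844, 217.5], [239.1999969482422, 227.3000030517578]] [[0.6288, 0.3432, 0.056], [0.6605, 0.1504, 0.056], [0.4708, 0.1177, 0.056], [0.4402, 0.3068, 0.056]] [0.55007442 0.22950234 0.056     ]
plate ((400.52606201171875, 178.09596252441406), (62.14154815673828, 45.62902069091797), 81.15818786621094) [[373.20001220703125, 150.89999389648438], [418.29998779296875, 143.89999389648438], [427.79998779296875, 205.3000030517578], [382.79998779296875, 212.3000030517578]] [[0.7227, -0.1886, 0.01], [0.7449, -0.3592, 0.01], [0.5094, -0.3802, 0.01], [0.4878, -0.2136, 0.01]] [ 0.61621125 -0.28538577  0.01      ]
```

View pics/c1.png

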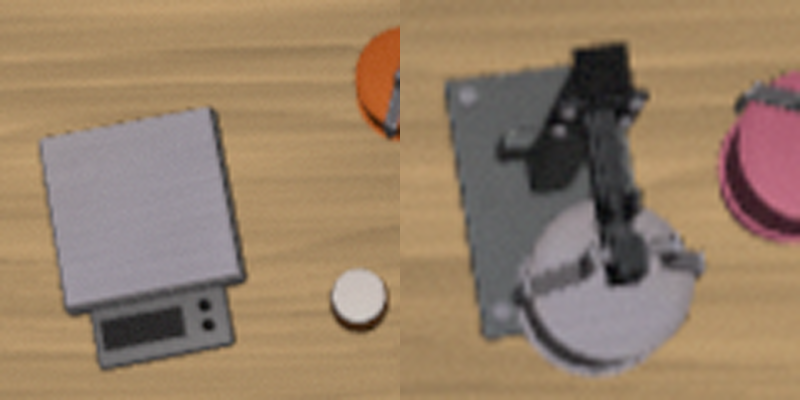

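The crops show the platform corners at about (232,178), (283,167), (292,217) and (240,227). The foot plate's left edge runs (374.4,151.4)–(382.4,202.6), the hook is at about (410,187), and the yoke ends are at (389,194) and (425,188), parallel to the plate.

Run:
```python
from h import *
c=get_calibration('top')
P=onz(c,[[374.4,151.4],[382.4,202.6]],.01);d=P[0]-P[1];print('left edge',P,np.linalg.norm(d),'yaw',np.arctan2(d[1],d[0]))
print('hook at .265',onz(c,[[410,187.4]],.265))
Y=onz(c,[[389,194],[425,188]],.17);d=Y[0]-Y[1];print('yoke',Y,Y.mean(0),'yaw',np.arctan2(-d[0],d[1]))
S=onz(c,[[232,177.6],[282.6,167.8],[291.5,218.5],[240.4,227.4]],.056);d=S[0]-S[3];print('scale',S.round(4),S.mean(0),'yaw',np.arctan2(d[1],d[0]), np.linalg.norm(d),np.linalg.norm(S[0]-S[1]))
s=read_state();T=rot(s['orientation']);print(T.round(3));print(s['tcp_pos'])
w=get_calibration('wrist');print(w,(np.array(w['position'])-s['tcp_pos'])@T, T.T@rot(w['rotation']))
```

```text
left edge [[ 0.72063553 -0.19297958  0.01      ]
 [ 0.52403474 -0.2139872   0.01      ]] 0.19771998763751625 yaw 0.10645027767610177
hook at .265 [[ 0.52609591 -0.27310816  0.265     ]]
yoke [[ 0.52499884 -0.21874459  0.17      ]
 [ 0.542143   -0.34000211  0.17      ]] [ 0.53357092 -0.27937335  0.17      ] yaw 0.14045539243843158
scale [[0.6235 0.3344 0.056 ]
 [0.6551 0.1494 0.056 ]
 [0.4671 0.1191 0.056 ]
 [0.4399 0.3024 0.056 ]] [0.54639607 0.22634918 0.056     ] yaw 0.17245205286356166 0.1863726136721669 0.18766951360289832
[[ 0.966  0.26  -0.   ]
 [ 0.26  -0.966  0.001]
 [-0.    -0.001 -1.   ]]
[ 0.16222742 -0.60312735  0.21394969]
{'fx': 277.63903708945605, 'fy': 277.63903708945605, 'cx': 318.12561167318853, 'cy': 204.5288108934693, 'dist_coeffs': array([-0.04599142,  0.        ,  0.        ,  0.        ,  0.        ]), 'position': array([ 0.22556195, -0.58725538,  0.38431523]), 'rotation': array([ 0.78823281, -0.09323222,  0.07230925, -0.6039604 ])} [ 0.06527579  0.00091755 -0.17036968] [[ 2.15896773e-04  9.72169417e-01  2.34278845e-01]
 [ 9.99999966e-01 -2.43896790e-04  9.05426804e-05]
 [ 1.45162683e-04  2.34278818e-01 -9.72169437e-01]]
```

```bash
python3 -m pendant '[[1,0,0,-0.16,0],[1,0,0,-0.32,0],[1,0,0,-0.48,0.01],[1,0.16,-0.08,-0.49,0.02],[1,0.3,-0.16,-0.49,0.03],[1,0.44,-0.24,-0.49,0.045],[1,0.58,-0.32,-0.49,0.045],[1,0.72,-0.4,-0.49,0.045]]'
python3 - <<'E'
from h import *
s=read_state();T=rot(s['orientation']);print(T.round(3),s['tcp_pos']);print('delta',(np.array([.53,-.273,.37])-s['tcp_pos'])@T/.3)
E
```

```text
time: 0.9
tcp_pos: [0.3407, -0.4298, 0.3614]
orientation: [-0.0, 0.998, 0.06, -0.0]
force: [0.4, -0.5, -0.4]
grip_width: 0.092
grip_force: 0.0
[[ 0.993  0.121 -0.   ]
 [ 0.121 -0.993  0.   ]
 [-0.    -0.    -1.   ]] [ 0.34069373 -0.42984909  0.36140092]
delta [ 0.68953429 -0.44281323 -0.02862564]
```

```bash
python3 -m pendant '[[1,0.13,-0.08,-0.03,0],[1,0.26,-0.16,-0.03,0],[1,0.4,-0.25,-0.03,0],[1,0.53,-0.34,-0.03,0],[1,0.63,-0.42,-0.03,0],[1,0.69,-0.443,-0.03,0],[1,0.69,-0.443,-0.03,0],[1,0.69,-0.443,-0.03,0]]'
python3 - <<'E'
from h import *
c=get_calibration('wrist');im=camera('wrist');cv2.imwrite('pics/w1raw.png',im[:,:,::-1])
import pickle;pickle.dump((c,read_state()),open('w1.pkl','wb'))
cv2.imwrite('pics/w1.png',cv2.resize(im[60:360,120:520,::-1],None,fx=2,fy=2,interpolation=2))
E
```

```text
time: 1.7
tcp_pos: [0.5287, -0.2751, 0.3702]
orientation: [0.0, 0.998, 0.061, -0.001]
force: [-0.7, 0.4, -0.5]
grip_width: 0.0917
grip_force: 0.0
```

View pics/w1.png

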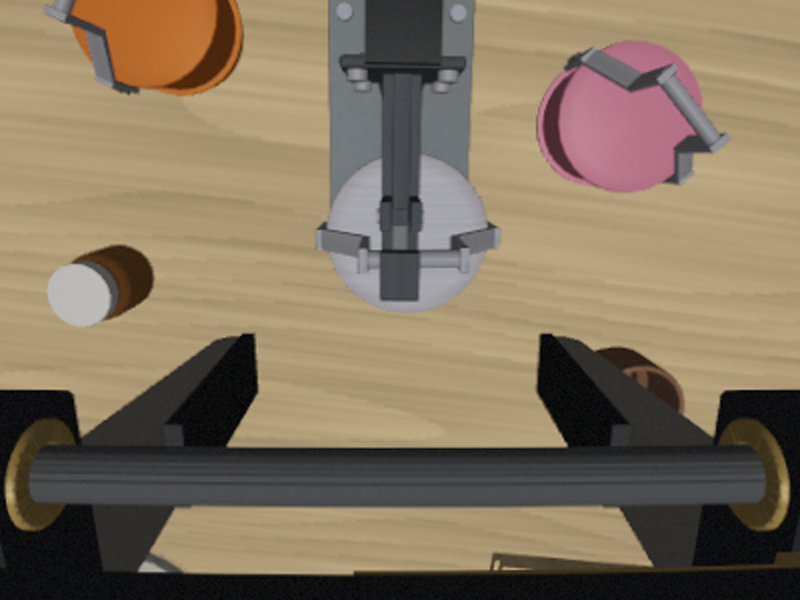

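The wrist view shows the yoke's strap tops at raw pixels of about (301.5,190) and (352.3,190), square to the tool, with the hook nose between them.

Run:
```python
from h import *
import pickle
c,s=pickle.load(open('w1.pkl','rb'));T=rot(s['orientation'])
f=lambda u,v:[120+u/2,60+v/2]
P=onz(c,[f(357,248),f(357,272),f(470,248),f(470,272)],.251)
print((P-s['tcp_pos'])@T*1000, P.mean(0))
# arm edges/hook top nose (z .269), plate edges z .01
N=onz(c,[f(381,300),f(418,300),f(382,252),f(421,252)],.269);print('nose',(N-s['tcp_pos'])@T*1000)
L=onz(c,[f(329,5),f(330,190),f(475,5),f(470,150)],.01);print('plate',(L-s['tcp_pos'])@T*1000)
A=onz(c,[f(368,0),f(443,0)],.28);print('post top',(A-s['tcp_pos'])@T*1000)
M=(P.mean(0)-s['tcp_pos'])@T;print('delta units',M/.3, 'z to .218',(s['tcp_pos'][2]-.218)/.3)
```

```text
[[ 18.2178603  -20.13642215 119.33384139]
 [  5.29305292 -20.3312821  119.34569911]
 [ 18.30715648  39.45676888 119.34194759]
 [  5.37645086  39.86950023 119.35389422]] [ 0.5410775  -0.28375488  0.251     ]
nose [[ -5.38280283  -7.11601538 101.35732372]
 [ -5.3585264   11.58643277 101.35987117]
 [ 19.1886597   -6.49382662 101.33481549]
 [ 19.2146285   12.81694005 101.33744498]]
plate [[196.3372428  -59.26550545 360.16478647]
 [ 33.94796857 -62.11007752 360.31371423]
 [196.55114478  69.93345022 360.18234216]
 [ 70.94348554  68.97974796 360.29770865]]
post top [[131.90654603 -11.82163994  90.23043342]
 [131.97011821  20.69814172  90.23484329]]
delta units [0.03932877 0.03238214 0.39781282] z to .218 0.5078443604459985
```

```bash
python3 -m pendant '[[1,0.039,0.032,0.05,0],[1,0.039,0.032,0.15,0],[1,0.039,0.032,0.25,0],[1,0.039,0.032,0.35,0],[1,0.039,0.032,0.43,0],[1,0.039,0.032,0.48,0],[1,0.039,0.032,0.508,0],[1,0.039,0.032,0.508,0]]'
python3 - <<'E'
from h import *
im=camera('wrist');c=get_calibration('wrist');s=read_state();T=rot(s['orientation']);print(s['tcp_pos'])
cv2.imwrite('pics/w2.png',cv2.resize(im[60:360,120:520,::-1],None,fx=2,fy=2,interpolation=2))
import pickle;pickle.dump((c,s),open('w2.pkl','wb'))
E
```

```text
time: 2.55
tcp_pos: [0.5412, -0.2831, 0.2177]
orientation: [-0.0, 0.998, 0.06, -0.0]
force: [-0.5, 1.0, -0.0]
grip_width: 0.0919
grip_force: 0.0
[ 0.54186228 -0.28322702  0.21865236]
```

View pics/w2.png

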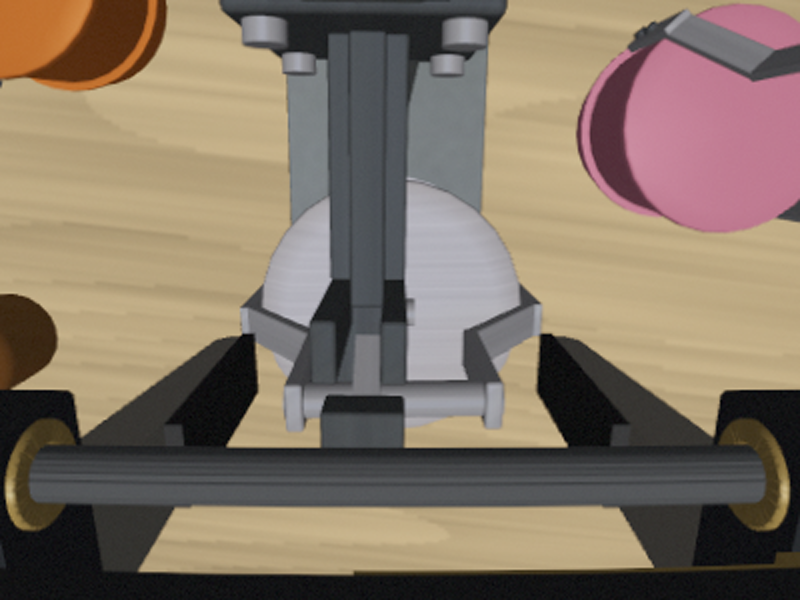

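The straps sit midway between the open fingers (crop columns 285 and 502, midpoint about 394). Now closing.

```bash
python3 - <<'E'
from h import *
import pickle
c,s=pickle.load(open('w2.pkl','rb'));T=rot(s['orientation'])
P=onz(c,[[120+u/2,60+v/2] for u,v in((285,383),(285,430),(502,381),(502,428))],.251);print((P-s['tcp_pos'])@T*1000)
E
python3 -m pendant '[[0.3,0,0,0,0],[0.3,0,0,0,0],[-1,0,0,0,0],[-1,0,0,0,0],[-1,0,0,0,0],[-1,0,0,0,0],[-1,0,0,0,0],[-1,0,0,0,0]]' 40
```

```text
[[  6.27341303 -28.79433757 -32.35369624]
 [ -7.57357577 -29.49450866 -32.35726821]
 [  6.86406203  29.21778419 -32.33826211]
 [ -6.95115715  29.88557159 -32.34146577]]
time: 3.4
tcp_pos: [0.5421, -0.2827, 0.2185]
orientation: [0.0, 0.998, 0.061, 0.0]
force: [-0.9, 0.7, 5.0]
grip_width: 0.059
grip_force: 40.0
```

```bash
python3 -m pendant '[[-1,0,0,-0.007,0],[-1,0,0,-0.014,0],[-1,0.006,0,-0.014,0],[-1,0.013,0,-0.014,0],[-1,0.02,0,-0.014,0],[-1,0.026,0,-0.014,0],[-1,0.033,0,-0.014,0],[-1,0.033,0,-0.014,0]]' 45
```

```text
time: 4.2
tcp_pos: [0.5493, -0.2812, 0.2208]
orientation: [-0.001, 0.998, 0.061, -0.003]
force: [-8.1, -1.0, -7.5]
grip_width: 0.0589
grip_force: 44.9
```

```bash
python3 -m pendant '[[-1,0.006,0,0,0],[-1,0.012,0,0,0],[-1,0.018,0,0,0],[-1,0.018,0,0,0]]'; python3 -m pendant '[[-1,0.006,0,0,0],[-1,0.006,0,0,0]]'
```

```text
time: 4.6
tcp_pos: [0.554, -0.2807, 0.221]
orientation: [-0.001, 0.998, 0.061, -0.004]
force: [-10.8, -2.0, -4.5]
grip_width: 0.0591
grip_force: 44.9
time: 4.8
tcp_pos: [0.5556, -0.2805, 0.2213]
orientation: [-0.001, 0.998, 0.061, -0.004]
force: [-12.8, -1.1, -2.3]
grip_width: 0.059
grip_force: 45.0
```

```bash
python3 -m pendant '[[-1,0.004,0,0,0],[-1,0.004,0,0,0]]'; python3 -m pendant '[[-1,0.004,0,0,0],[-1,0.004,0,0,0]]'
python3 - <<'E'
from h import *
im=camera('wrist');c=get_calibration('wrist');s=read_state();print(s['tcp_pos'],s['force'],s['torque'])
cv2.imwrite('pics/w3.png',cv2.resize(im[180:300,220:420,::-1],None,fx=3,fy=3,interpolation=2))
E
```

```text
time: 5.0
tcp_pos: [0.5565, -0.2804, 0.2214]
orientation: [-0.001, 0.998, 0.061, -0.004]
force: [-14.2, -1.3, -0.0]
grip_width: 0.0589
grip_force: 45.0
time: 5.2
tcp_pos: [0.5567, -0.2804, 0.2213]
orientation: [-0.001, 0.998, 0.061, -0.005]
force: [-18.5, -2.1, 0.9]
grip_width: 0.0592
grip_force: 45.0
[ 0.55667573 -0.28035953  0.2212645 ] [-17.74895463  -1.75786045   1.35987132] [-0.27309418  2.88781663  0.10136667]
```

View pics/w3.png

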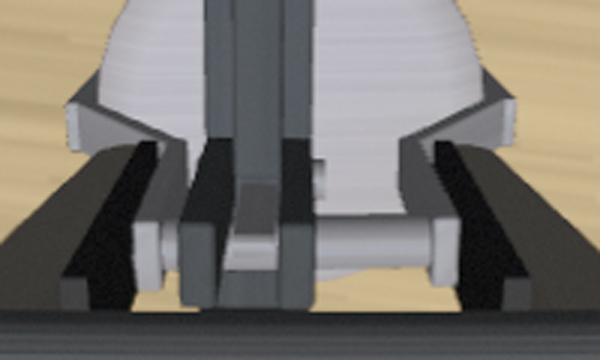

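Force jumps without motion, so the bar is on the solid back. The picture shows the bar against the upright keeper (crop about (250,245)), behind the nose. I'll ease off slightly and lift.

```bash
python3 -m pendant '[[-1,-0.002,0,0,0],[-1,-0.002,0,-0.006,0],[-1,-0.002,0,-0.012,0],[-1,-0.002,0,-0.018,0]]'; python3 -m pendant '[[-1,0,0,-0.006,0],[-1,0,0,-0.012,0]]'
```

```text
time: 5.65
tcp_pos: [0.5563, -0.2798, 0.2245]
orientation: [-0.002, 0.998, 0.061, -0.005]
force: [-9.4, -1.8, -16.1]
grip_width: 0.059
grip_force: 44.9
time: 5.85
tcp_pos: [0.5563, -0.2797, 0.2281]
orientation: [-0.002, 0.998, 0.061, -0.005]
force: [-10.2, -1.2, -14.9]
grip_width: 0.0589
grip_force: 44.9
```

```bash
python3 -m pendant '[[-1,0.001,0,-0.006,0],[-1,0.001,0,-0.012,0],[-1,0.001,0,-0.018,0],[-1,0.001,0,-0.024,0]]'; python3 -m pendant '[[-1,0,0,-0.007,0],[-1,0,0,-0.014,0],[-1,0,0,-0.021,0],[-1,0,0,-0.028,0]]'
```

```text
time: 6.25
tcp_pos: [0.5564, -0.2796, 0.2351]
orientation: [-0.002, 0.998, 0.061, -0.005]
force: [-11.3, -1.0, -14.4]
grip_width: 0.0591
grip_force: 44.9
time: 6.65
tcp_pos: [0.5566, -0.2797, 0.2437]
orientation: [-0.002, 0.998, 0.061, -0.005]
force: [-10.8, -1.0, -15.3]
grip_width: 0.0591
grip_force: 44.9
```

```bash
python3 -m pendant '[[-1,0,0,-0.008,0],[-1,0,0,-0.016,0],[-1,0,0,-0.024,0],[-1,0,0,-0.032,0],[-1,0,0,-0.04,0],[-1,0,0,-0.048,0],[-1,0,0,-0.048,0]]'
```

```text
time: 7.35
tcp_pos: [0.5613, -0.2804, 0.2612]
orientation: [-0.0, 0.998, 0.061, 0.0]
force: [0.7, 0.6, -6.9]
grip_width: 0.059
grip_force: 44.9
```

```bash
python3 -m pendant '[[-1,-0.008,0,0,0],[-1,-0.016,0,0,0],[-1,-0.024,0,0,0],[-1,-0.024,0,0,0],[-1,-0.024,0,0,0]]'
python3 - <<'E'
from h import *
im=camera('wrist');c=get_calibration('wrist');s=read_state();print(s['tcp_pos'],s['force'])
cv2.imwrite('pics/w4.png',cv2.resize(im[150:300,220:420,::-1],None,fx=3,fy=3,interpolation=2))
E
```

```text
time: 7.85
tcp_pos: [0.5538, -0.2812, 0.2615]
orientation: [0.0, 0.998, 0.061, 0.0]
force: [-0.6, 0.6, -7.7]
grip_width: 0.059
grip_force: 44.9
[ 0.55389237 -0.28121964  0.26146161] [-0.15028849 -0.10871328 -8.05638831]
```

View pics/w4.png

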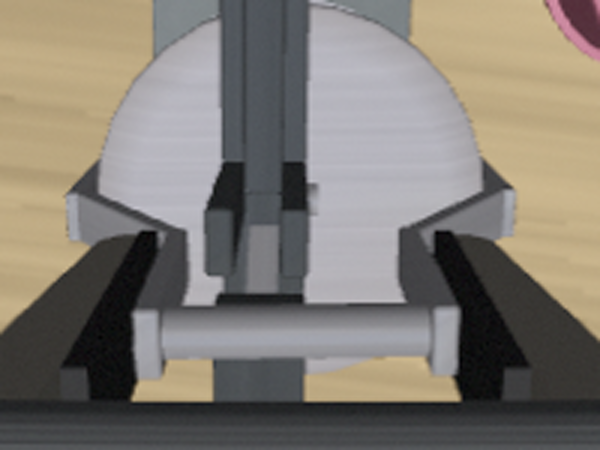

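The bar is clear above the nose (bar row about 330, nose top about 300) and the force is only the pail's weight, about 7.5 N. Next I draw it forward, then lift.

```bash
python3 -m pendant '[[-1,-0.03,0,0,0],[-1,-0.08,0,0,0],[-1,-0.14,0,0,0],[-1,-0.21,0,0,0],[-1,-0.28,0,0,0],[-1,-0.35,0,0,0],[-1,-0.4,0,0,0],[-1,-0.43,0,0,0]]'; python3 -m pendant '[[-1,0,0,-0.03,0],[-1,0,0,-0.08,0],[-1,0,0,-0.13,0],[-1,0,0,-0.18,0],[-1,0,0,-0.2,0],[-1,0,0,-0.2,0]]'
python3 - <<'E'
from h import *
s=read_state();T=rot(s['orientation']);print(s['tcp_pos']);print('delta',(np.array([.5464,.2263,s['tcp_pos'][2]])-s['tcp_pos'])@T/.3)
E
```

```text
time: 8.7
tcp_pos: [0.4239, -0.2969, 0.2615]
orientation: [0.0, 0.998, 0.06, -0.0]
force: [0.8, -0.2, -7.9]
grip_width: 0.059
grip_force: 44.9
time: 9.3
tcp_pos: [0.4268, -0.2971, 0.3225]
orientation: [0.001, 0.998, 0.061, 0.001]
force: [1.0, -1.2, -8.4]
grip_width: 0.059
grip_force: 44.9
[ 0.42679109 -0.2971465   0.32253958]
delta [ 6.07657241e-01 -1.68348221e+00 -1.32930069e-03]
```

```bash
python3 -m pendant '[[-1,0,-0.04,0,0],[-1,0,-0.12,0,0],[-1,0,-0.22,0,0],[-1,0.02,-0.34,0,0],[-1,0.05,-0.46,0,0],[-1,0.1,-0.58,0,0],[-1,0.15,-0.7,0,0],[-1,0.2,-0.82,0,0]]'; python3 -m pendant '[[-1,0.06,-0.12,0,0],[-1,0.12,-0.24,0,0],[-1,0.18,-0.36,0,0],[-1,0.24,-0.48,0,0],[-1,0.28,-0.54,0,0],[-1,0.3,-0.57,0,0],[-1,0.3,-0.57,0,0],[-1,0.3,-0.57,0,0]]'
python3 - <<'E'
from h import *
import pickle
c=get_calibration('wrist');im=camera('wrist');s=read_state();T=rot(s['orientation']);print(s['tcp_pos']);print('delta',(np.array([.5464,.2263,s['tcp_pos'][2]])-s['tcp_pos'])@T/.3)
pickle.dump((c,s),open('w5.pkl','wb'))
cv2.imwrite('pics/w5.png',cv2.resize(im[:,:,::-1],None,fx=1.25,fy=1.25,interpolation=2))
E
```

```text
time: 10.1
tcp_pos: [0.4548, -0.0432, 0.3207]
orientation: [-0.0, 0.998, 0.061, -0.001]
force: [0.5, -0.6, -7.8]
grip_width: 0.0588
grip_force: 45.0
time: 10.9
tcp_pos: [0.5233, 0.1344, 0.3208]
orientation: [0.0, 0.998, 0.061, -0.001]
force: [1.1, -0.7, -7.0]
grip_width: 0.059
grip_force: 45.0
[0.52342213 0.13418931 0.32105477]
delta [ 0.11303537 -0.29556768 -0.00032157]
```

View pics/w5.png

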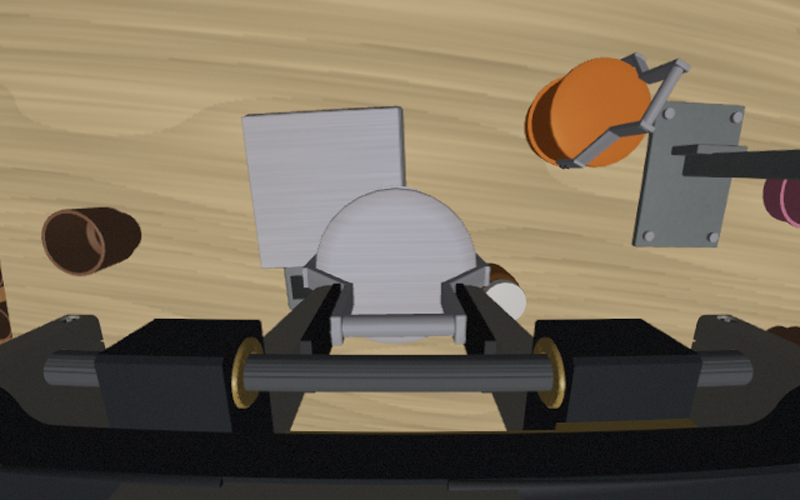

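The platform's far corners appear at (243,117) and (402,107) and its near-left corner at (262,268). The lid's far edge is at (396,187).

Run:
```python
from h import *
import pickle
c,s=pickle.load(open('w5.pkl','rb'));T=rot(s['orientation'])
S=onz(c,np.array([[243,117],[402,107],[262,268]])/1.25,.056);C=(S[1]+S[2])/2
print(S,np.linalg.norm(S[0]-S[1]),np.linalg.norm(S[0]-S[2]),'centre',C,'delta',(C-s['tcp_pos'])@T/.3)
zb=s['tcp_pos'][2]+.027
for v in(187,):
  print('lid edge',(onz(c,np.array([[396,v]])/1.25,zb-.085)-s['tcp_pos'])@T*1000)
print('bar',(onz(c,np.array([[332,312],[332,346],[467,312],[467,343]])/1.25,zb+.006)-s['tcp_pos'])@T*1000)
```

```text
[[0.63049653 0.33257875 0.056     ]
 [0.66319637 0.1453401  0.056     ]
 [0.4456595  0.30300257 0.056     ]] 0.190072590561067 0.18718834651845404 centre [0.55442794 0.22417134 0.056     ] delta [ 0.13975915 -0.28587242  0.8831707 ]
lid edge [[55.94027703 -0.47412897 57.93553412]]
bar [[  7.65839794 -27.19810306 -33.02647092]
 [ -8.27323255 -27.95268081 -33.00867423]
 [  7.69280866  30.08260506 -32.98933459]
 [ -6.80145441  30.83348844 -32.97221066]]
```

```bash
python3 -m pendant '[[-1,0.03,-0.07,0,0],[-1,0.06,-0.14,0,0],[-1,0.09,-0.21,0,0],[-1,0.12,-0.26,0,0],[-1,0.13,-0.28,0,0],[-1,0.133,-0.289,0,0],[-1,0.133,-0.289,0,0],[-1,0.133,-0.289,0,0]]'; python3 -m pendant '[[-1,0,0,0.04,0],[-1,0,0,0.1,0],[-1,0,0,0.16,0],[-1,0,0,0.22,0],[-1,0,0,0.26,0],[-1,0,0,0.29,0],[-1,0,0,0.31,0],[-1,0,0,0.31,0]]'
```

```text
time: 11.75
tcp_pos: [0.553, 0.2253, 0.3214]
orientation: [0.0, 0.998, 0.06, -0.0]
force: [-0.3, -0.9, -7.4]
grip_width: 0.0592
grip_force: 45.0
time: 12.55
tcp_pos: [0.5531, 0.226, 0.2278]
orientation: [0.0, 0.998, 0.061, -0.0]
force: [-0.4, -0.6, -7.4]
grip_width: 0.0589
grip_force: 45.0
```

```bash
python3 -m pendant '[[-1,0,0,0.004,0],[-1,0,0,0.008,0],[-1,0,0,0.012,0],[-1,0,0,0.012,0]]'; python3 -m pendant '[[-1,0,0,0.003,0],[-1,0,0,0.006,0],[-1,0,0,0.006,0]]'
```

```text
time: 12.95
tcp_pos: [0.5533, 0.2262, 0.2249]
orientation: [-0.0, 0.998, 0.061, 0.0]
force: [-0.6, 0.3, -6.1]
grip_width: 0.0589
grip_force: 45.0
time: 13.25
tcp_pos: [0.5532, 0.2261, 0.2229]
orientation: [0.0, 0.998, 0.061, -0.0]
force: [0.1, 0.1, -7.3]
grip_width: 0.0586
grip_force: 45.0
```

```bash
python3 -m pendant '[[-1,0,0,0.003,0],[-1,0,0,0.006,0],[-1,0,0,0.006,0]]'; python3 -m pendant '[[-1,0,0,0.003,0],[-1,0,0,0.003,0]]';python3 -m pendant '[[-1,0,0,0.003,0],[-1,0,0,0.003,0]]'
```

```text
time: 13.55
tcp_pos: [0.5532, 0.2261, 0.221]
orientation: [0.0, 0.998, 0.061, -0.0]
force: [-0.9, 0.4, -7.1]
grip_width: 0.059
grip_force: 45.0
time: 13.75
tcp_pos: [0.5535, 0.2263, 0.2206]
orientation: [-0.0, 0.998, 0.061, 0.0]
force: [0.6, 1.0, -4.3]
grip_width: 0.0588
grip_force: 45.0
time: 13.95
tcp_pos: [0.5538, 0.2265, 0.2205]
orientation: [-0.0, 0.998, 0.061, 0.001]
force: [-1.2, 0.6, 4.2]
grip_width: 0.0588
grip_force: 45.0
```

Contact at TCP z = 0.2205. I release and retreat upward.

```bash
python3 -m pendant '[[-1,0,0,-0.002,0],[0.5,0,0,-0.002,0],[0.8,0,0,-0.002,0],[1,0,0,-0.002,0],[1,0,0,-0.002,0],[1,0,0,-0.002,0]]'; python3 -m pendant '[[1,0,0,-0.03,0],[1,0,0,-0.1,0],[1,0,0,-0.2,0],[1,0,0,-0.3,0],[1,0,0,-0.4,0],[1,0,0,-0.45,0],[1,0,0,-0.45,0],[1,0,0,-0.45,0]]'
python3 - <<'E'
from h import *
import pickle
c=get_calibration('wrist');im=camera('wrist');s=read_state();pickle.dump((c,s),open('w6.pkl','wb'))
sc=camera('scene')
a=cv2.resize(im[30:330,160:480],(426,400),interpolation=2);b=cv2.resize(sc[180:310,270:390],(369,400),interpolation=2)
cv2.imwrite('pics/w6.png',np.hstack([a,b])[:,:,::-1])
E
```

```text
time: 14.55
tcp_pos: [0.5534, 0.2261, 0.22]
orientation: [0.0, 0.998, 0.061, 0.0]
force: [-0.0, 0.6, -0.6]
grip_width: 0.0919
grip_force: 0.0
time: 15.35
tcp_pos: [0.5529, 0.226, 0.3541]
orientation: [0.0, 0.998, 0.061, -0.0]
force: [0.2, -0.6, -0.3]
grip_width: 0.0918
grip_force: 0.0
```

View pics/w6.png

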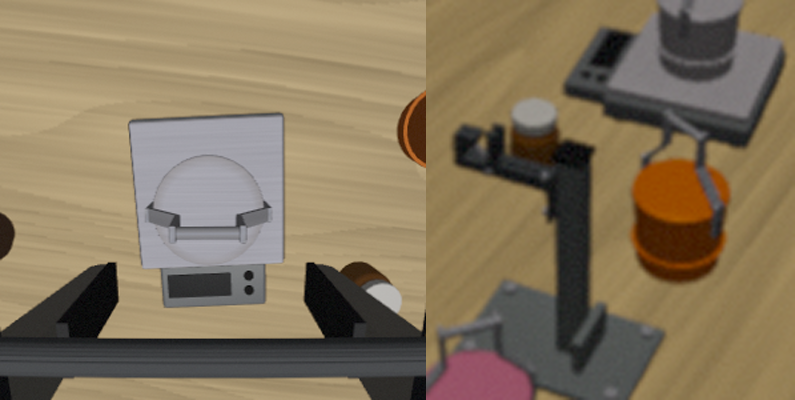

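The pail stands on the platform. Platform corners are (130,120), (282,114), (283,262) and (142,268), the bar centre is (207,233), and the hook is empty.

Run:
```python
from h import *
import pickle
c,s=pickle.load(open('w6.pkl','rb'))
f=lambda p:np.array(p)/[426/320,400/300]+[160,30]
C=onz(c,f([[130,120],[282,114],[283,262],[142,268]]),.056);B=onz(c,f([[207,233]]),.246)
print(C.mean(0),B,B-C.mean(0))
if np.hypot(*(B[0]-C.mean(0))[:2])<.018: print(finish_job())
```

```text
[0.55538453 0.22699296 0.056     ] [[0.5506874  0.22753188 0.246     ]] [[-0.00469714  0.00053891  0.19      ]]
the job is handed in; nothing more can be done
None
```

The pail is off the hook and standing released on the scale, about 5 mm from the platform's centre by the wrist camera, and the job is handed in at about 15 s; no verdict was returned.

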